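# Fetch the boxed-in headshell

### The job

The chrome headshell sits in the black cartridge tray, boxed in between the blue stylus guard and the steel counterweight. First move the guard and the counterweight onto the cork mat, leaving the headshell where it lies; with both of them there, lift out the headshell and set it flat on the middle of the black rubber pad, its length along the pad's length. Then put the guard and the counterweight back upright in the tray, each exactly where it stood before and the guard turned as it was, without disturbing the driver or the jar.

Things in the scene. Friction and masses are not known exactly. Their poses are not given: they have to be found in the camera images.
- tray: Black ABS tray, a fixed trough 172 mm long (its x), 70 mm wide (its y), 24 mm high; walls and floor 4 mm thick: inside 164 x 62 mm, inner floor 4 mm above the origin. Origin at the centre of the underside. In it, in a row along its x, stand guard, headshell, counterweight: headshell in the middle, the others on either side of it (which is where varies), gaps 5 to 9 mm, too small for a finger.
- mat: Thin cork mat, the side area, fixed flat on the trolley: 170 mm (its x) x 110 mm (its y), 3 mm thick. Origin at the centre of the underside.
- pad: Black rubber mounting pad, fixed on the trolley: 44 mm (its x) x 76 mm (its y, its length), 6 mm thick, flat top. Origin at the centre of the underside.
- headshell: Chrome headshell lying flat across the tray: slab 20 mm wide (its x), 40 mm long (y from -27 to +13 mm), 13 mm high, then a round collar of 9 mm diameter to y = +27 mm; 54 mm long over all, 30 g. Origin at mid-length on the underside. Its ends are about 4 mm from the tray's side walls: grip it across the 20 mm width, along the tray.
- guard: Blue hard silicone stylus guard: block 38 mm (its x) x 42 mm (its y) x 18 mm high, with an upright grip fin in the middle of its top, 10 mm thick (x), 30 mm long (y), from 18 to 46 mm above the underside. About 50 g. Origin at the centre of the underside. Grip it by the fin, fingers closing along its x.
- weight: Steel tonearm counterweight standing upright: disc of 40 mm diameter and 20 mm height with a round stub of 16 mm diameter on top, up to 46 mm above the underside. About 130 g. Origin at the centre of the underside. Grip it by the stub, from any side.
- driver: Bystander: short steel hex driver lying on the trolley beyond the work, 130 mm long along its x, less than 35 mm high. Leave it alone.
- jar: Bystander: small glass screw jar with a metal cap, 48 mm diameter, 55 mm high, beyond the work. Leave it alone.
Not all that is in view belongs to the job. Leave any turquoise look-alike of the weight alone. Several things have the shape of the pad; the one meant has the colours described above.

How it is judged (in metres and radians):
On the way, in this order (a step that is already met when the one before it is completed fails the run):
1. the guard and the counterweight both stand released and upright on the cork mat, and the headshell is still where it lay (within 15 mm) (x of guard in the frame of mat between -0.085 and 0.085 m and y of guard in the frame of mat between -0.055 and 0.055 m and z of each of guard, weight in the frame of mat below 0.009 m and linear speed of each of guard, weight below 0.03 m/s and angle between each of guard, weight's own z axis and vertical below 0.15 rad and contact force between each of guard, weight and the fingers below 0.1 N and x of weight in the frame of mat between -0.085 and 0.085 m and y of weight in the frame of mat between -0.055 and 0.055 m and distance of headshell from where it was at the start of the episode below 0.015 m), for 0.2 s.
2. the headshell lies released and flat on the rubber pad, while the guard and the counterweight are still on the mat (horizontal distance between headshell and pad below 0.012 m and angle between the y axis of headshell and the y axis of pad, either way round below 0.25 rad and z of headshell in the frame of pad between 0.002 and 0.011 m and linear speed of each of headshell, guard, weight below 0.03 m/s and angle between each of headshell, guard, weight's own z axis and vertical below 0.15 rad and contact force between each of headshell, guard, weight and the fingers below 0.1 N and x of guard in the frame of mat between -0.085 and 0.085 m and y of guard in the frame of mat between -0.055 and 0.055 m and z of each of guard, weight in the frame of mat below 0.009 m and x of weight in the frame of mat between -0.085 and 0.085 m and y of weight in the frame of mat between -0.055 and 0.055 m), for 0.2 s.
At the end, for the whole second after the job is handed in: Headshell flat on the pad, within 12 mm of its centre, lengths aligned within 0.25 rad (either way round); guard and counterweight upright in the tray within 15 mm of their starts, guard's x within 0.3 rad of the tray's (either way round); all released and at rest (horizontal distance between headshell and pad below 0.012 m and angle between the y axis of headshell and the y axis of pad, either way round below 0.25 rad and z of headshell in the frame of pad between 0.002 and 0.011 m and linear speed of each of headshell, guard, weight below 0.03 m/s and angle between each of headshell, guard, weight's own z axis and vertical below 0.15 rad and contact force between each of headshell, guard, weight and the fingers below 0.1 N and distance of each of guard, weight from where it was at the start of the episode below 0.015 m and angle between the x axis of guard and the x axis of tray, either way round below 0.3 rad); the robot touches nothing.
It fails at once if the hex driver is moved by more than 20 mm (distance of driver from where it was at the start of the episode above 0.02 m).
It fails at once if the jar is moved by more than 20 mm (distance of jar from where it was at the start of the episode above 0.02 m).
It also fails if it takes over 120 s, if anything falls off the work surface, if the arm or the gripper's body presses on something with over 40 N, if the wrist force passes 120 N, or if a joint passes its speed limit or range.

### The arm

A 6-joint arm with a two-finger parallel gripper is mounted at the origin on the work surface. World frame = base frame: x ahead of the robot, y to its left, z up, the work surface at z = 0. Lengths are in m, angles in degrees, forces in N, time in s.
With the tool pointing down it reaches from about 0.4 to 0.825 m from the base axis. Payload 7 kg.
Tool frame: the origin (TCP) lies between the finger pads; the fingertips stand 11 mm ahead of it and the grasp point (between the pads) lies 8 mm behind it; z points along the fingers, y is the direction in which the jaws open and shut (so a half turn about z gives the same grasp; the last joint's range is limited). The gripper opens to 88 mm and grips with 3 to 60 N. Pads are 19 mm wide; open, the fingers measure 130 mm over their backs; the gripper's body (78 mm by 193 mm) begins 47 mm behind the grasp point.
Start: joints at [-59.754, 20.546, 0.682, 0, -70.136, -16.507], TCP at [0.16, -0.656, 0.238] pointing down, gripper open.
Joint ranges: [-176.03, 176.03], [-82.01, 121.73], [-58.28, 71.71], [-173.87, 95.51], [-174.79, -0.11], [-173.66, 173.66]. Speed limits (degrees/s): [136.94, 136.94, 172.46, 180, 180, 180].

### API

Orientations are given as [roll, pitch, yaw] about the fixed x, y, z axes, in that order (R = Rz(yaw) Ry(pitch) Rx(roll)).
In Python, from plant import r gives the robot as it stands.
- The arm moves only by the shell command python3 -m inch 'ROWS' [OPENING] [FORCE]. ROWS is JSON, a list of rows, each an object of numbers: "x", "y", "z": the shift along the tool's x, y, z as a fraction of full scale; "yaw": the turn about the tool's z as a fraction of full scale. In form: [{"x": .., "y": .., "z": .., "yaw": ..}, ...]. A call has 1 to 5 rows; each row shifts and turns the pose as measured when the row begins, along the tool's axes as they then stand; what a row does not reach is not made up. Full scale, the value 1, is 0.025 m for a shift and 4 degrees for a turn. A row lasts 1/12 s, in which the tool goes at most 41.7 mm and 7.16 degrees, less where a joint would pass 70% of its speed; a pose out of reach is approached as far as the arm can. A call with a number of a shift or a turn outside -1 to 1 is refused whole. A call with a gripper value outside its range is refused whole. OPENING is the opening, from -1 (shut) to 1 (fully open), set as the call begins (- or left out, the last holds). The fingers move at their own pace and stop on an object; FORCE is the grip in N (left out, the last holds). Time passes only in rows, so rows that do not move let the fingers close. It gives the time, the measured TCP pose, the force and the opening at its end, in the units of the state.
- r.get_state(): the state, without advancing time (a new reading comes with each control period).
- r.capture(name): name is "scene" or "top" or "wrist"; returns (picture, depth): 384x512x3 uint8, red, green, blue; 384x512 float32, m along the optical axis (not along the pixel's ray), 0 where there is no reading.
- r.camera_info(name): a dict with "mtx" (3x3 intrinsics, pixels), "pose" (4x4, takes a point from camera to world coordinates). Camera axes: x right, y down, z forward; pixel columns grow to the right and rows downward; lengths in m; the calibration is good to about 2 mm. A picture is of the moment at which its call begins: read the wrist's pose just before it. camera_info takes no time and is no camera call; for the wrist camera it gives the pose at the moment of the call.
- r.close_job(): hands the job in, once; it reports no verdict.
The state is a dict: "time_s": time; "joints": joint angles; "qd": joint speeds; "joint_torque": joint torques, N m; "tcp_pos": TCP position; "eef_rot": TCP orientation; "contact_force": force on the tool from outside, world axes, zero at the start; "moment": the same for the moment, N m; "gripper_width": finger opening in m.
Only numpy, scipy, OpenCV 4.12 (cv2) and the standard library are available. Lean on these libraries where they do the work, as an engineer would, in place of code of your own. Each camera call takes 0.05 s, during which the arm holds its last target. There are 200 camera calls.

## Working session

There is one attempt and no reset: what is moved stays moved. The work goes in short steps, Python scripts to look and compute and a shell command to move; the robot and the scene stay as the last step left them, time stands still between calls to the robot, and variables do not carry over. Pictures are saved under pics/ and viewed, about 12 in all and at most 16, crops included, and the job is handed in when it is done.

```bash
ls; mkdir -p pics; cat > h.py <<'E'
import numpy as np, cv2
from plant import r
def snap(name,fn):
    info=r.camera_info(name); p,d=r.capture(name)
    cv2.imwrite('pics/'+fn+'.png',cv2.cvtColor(p,cv2.COLOR_RGB2BGR)); np.savez('pics/'+fn+'.npz',p=p,d=d,K=info['mtx'],T=info['pose'])
    return p,d,info
def cloud(fn):
    f=np.load('pics/'+fn+'.npz'); d=f['d']; K=f['K']; v,u=np.mgrid[:d.shape[0],:d.shape[1]]
    X=np.stack([(u-K[0,2])/K[0,0]*d,(v-K[1,2])/K[1,1]*d,d],-1)
    W=X@f['T'][:3,:3].T+f['T'][:3,3]; W[d==0]=np.nan
    return f['p'],W
E
python3 - <<'E'
from h import *
s=r.get_state(); print(s)
a=snap('top','top0')[0]; b=snap('scene','sc0')[0]
for n in('top','scene'): print(r.camera_info(n))
E
```

```text
pics
{'time_s': 0.0, 'joints': array([-5.97526400e+01,  2.05906942e+01,  6.35450467e-01, -2.10455524e-02,
       -7.01357615e+01, -1.65066723e+01]), 'qd': array([ 0.05517082,  0.00380293,  0.03762502, -0.03643896, -0.03652896,
        0.01273341]), 'joint_torque': array([ 7.42756620e-04, -5.82722390e+01,  2.93063951e+01,  6.99760839e+00,
        6.91613270e-03, -1.00749439e-04]), 'tcp_pos': array([ 0.1602038 , -0.65523972,  0.23664086]), 'eef_rot': array([ 1.79907124e+02, -6.89067906e-03, -1.66266474e+02]), 'contact_force': array([ 0.20384065, -0.7430798 ,  0.38245622]), 'moment': array([ 0.01762238,  0.00872951, -0.01746082]), 'gripper_width': 0.08775203992574608}
{'mtx': array([[419.40555862,   0.        , 253.19513285],
       [  0.        , 419.40555862, 190.57321664],
       [  0.        ,   0.        ,   1.        ]]), 'pose': array([[-7.09872781e-04, -9.88234283e-01,  1.52946062e-01,
         4.58752095e-01],
       [-9.99714425e-01, -2.95202698e-03, -2.37140093e-02,
        -2.80257812e-03],
       [ 2.38864978e-02, -1.52919218e-01, -9.87949972e-01,
         1.01424065e+00],
       [ 0.00000000e+00,  0.00000000e+00,  0.00000000e+00,
         1.00000000e+00]])}
{'mtx': array([[346.69119276,   0.        , 259.17038644],
       [  0.        , 346.69119276, 190.07943206],
       [  0.        ,   0.        ,   1.        ]]), 'pose': array([[-0.84103297,  0.38668099, -0.37834027,  0.8820697 ],
       [ 0.54084443,  0.61687098, -0.57180198,  0.43127857],
       [ 0.01228217, -0.68552754, -0.72794309,  0.56538256],
       [ 0.        ,  0.        ,  0.        ,  1.        ]])}
```

View pics/top0.png

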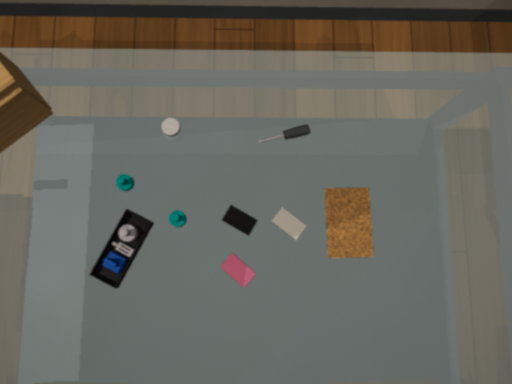

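View pics/sc0.png

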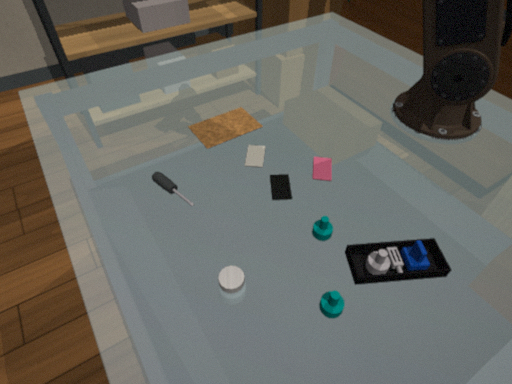

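Candidates: 
- **Pad:** black at top (240,220), white (289,223), pink (238,270). The black one fits the description.
- **Weight:** steel at (128,232) in the tray. The turquoise look-alikes at (125,183) and (178,219) stay put.

Next I'll confirm in one enlarged crop and measure.

```bash
python3 - <<'E'
from h import *
p,W=cloud('top0')
b=cv2.cvtColor(p,cv2.COLOR_RGB2BGR)
c=cv2.resize(b[170:300,80:270],None,fx=4.2,fy=4.2,interpolation=cv2.INTER_CUBIC)
cv2.imwrite('pics/c1.png',c)
Z=W[...,2]
for n,(u,v) in dict(stub=(128,231),hs=(123,249),guard=(113,262),pad=(240,220),mat=(349,222),tq1=(125,183),tq2=(178,219),table=(300,300),jar=(171,127),drv=(296,132)).items(): print(n,W[v,u].round(4))
def rect(m,n):
    q=W[m][:,:2]; q=q[~np.isnan(q[:,0])]; rc=cv2.minAreaRect((q*1000).astype(np.float32)); print(n,len(q),rc,np.median(W[m][:,2]))
def comp(m,u,v):
    k,l=cv2.connectedComponents(m.astype(np.uint8)); return l==l[v,u]
g=p.max(2)
dark=g<50
rect(comp(dark,240,220),'pad')
hsv=cv2.cvtColor(p,cv2.COLOR_RGB2HSV)
m=(hsv[...,0]<25)&(hsv[...,1]>90); m[:, :315]=0;m[:, 385:]=0;m[:170]=0;m[280:]=0
rect(m,'mat')
x=np.zeros_like(dark); x[200:295,85:160]=1
rect(x&(Z>.017)&(dark),'tray')
bl=(hsv[...,0]>105)&(hsv[...,0]<130)&(hsv[...,1]>150)&x; rect(bl,'guard'); rect(bl&(Z>.04),'fin')
rect(x&(Z>.04)&(~bl),'high')
E
```

```text
stub [0.5145 0.2613 0.0426]
hs [0.474  0.278  0.0166]
guard [0.4445 0.2895 0.0504]
pad [0.543  0.0048 0.0071]
mat [ 0.5389 -0.2596  0.0025]
tq1 [0.6282 0.2766 0.0307]
tq2 [0.542  0.1473 0.0453]
table [ 0.3545 -0.1379 -0.0039]
jar [0.7586 0.1681 0.0544]
drv [ 0.7559 -0.1308  0.0295]
pad 505 ((544.0035400390625, 6.845954895019531), (72.38665771484375, 40.56725311279297), 60.30556869506836) nan
mat 3110 ((539.704833984375, -258.2061462402344), (169.136474609375, 110.3261489868164), 1.4773428440093994) nan
tray 396 ((476.5975036621094, 280.65008544921875), (69.55277252197266, 169.65345764160156), 63.01225662231445) 0.02306305405471043
guard 390 ((445.39410400390625, 302.36993408203125), (54.096561431884766, 43.36767578125), 64.14266204833984) nan
fin 70 ((444.4919738769531, 296.1039733886719), (29.30886459350586, 9.945533752441406), 62.95090866088867) 0.04956044334314308
high 44 ((512.43359375, 267.8693542480469), (13.693523406982422, 14.241790771484375), 47.63676834106445) 0.04959352400089995
```

View pics/c1.png

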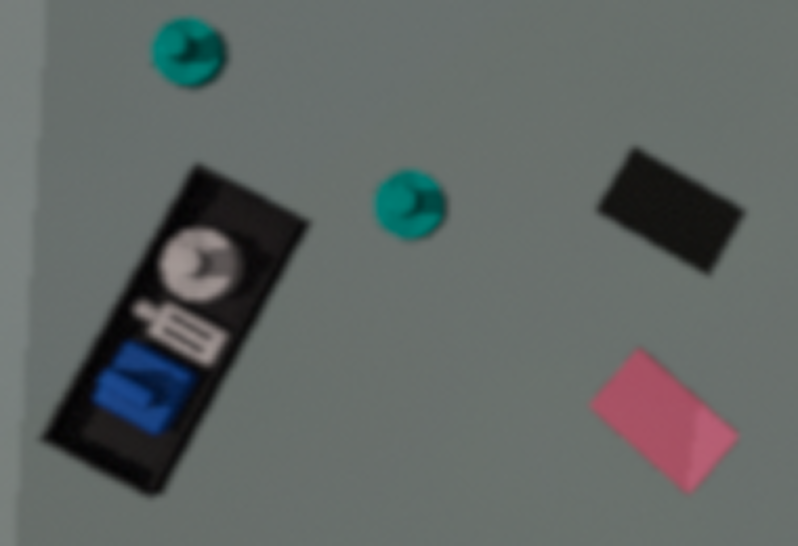

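The crop confirms the black pad at crop (670,210). In the tray are the steel weight at (200,264), the headshell at (185,325) with its collar toward the upper left, and the guard at (145,388). The turquoise pieces are outside the tray. I'll start moving and test the yaw sense.

```bash
cat > go.py <<'E'
import sys
from h import *
def rel(x,y,z=None,psi=None):
    s=r.get_state(); p=s['tcp_pos']; ps=s['eef_rot'][2]; a=np.radians(ps)
    d=np.array([x,y])-p[:2]
    print('t %.2f'%s['time_s'],'pos',p.round(4),'rot',s['eef_rot'].round(2),'w %.4f'%s['gripper_width'],'F',s['contact_force'].round(1))
    print('units x %.2f y %.2f'%((d@[np.cos(a),np.sin(a)])/.025,(d@[np.sin(a),-np.cos(a)])/.025), '' if z is None else 'z %.2f'%((p[2]-z)/.025), '' if psi is None else 'dpsi/4 %.2f'%(((psi-ps+90)%180-90)/4))
if __name__=='__main__': rel(*map(float,sys.argv[1:]))
E
python3 -m inch '[{"x":-1,"y":0.74},{"x":-1,"y":0.74},{"x":-1,"y":0.74},{"x":-1,"y":0.74},{"x":-1,"y":0.74}]' 0.1 20
python3 -m inch '[{"x":-1,"y":0.74},{"x":-1,"y":0.74},{"x":-1,"y":0.74},{"x":-1,"y":0.74},{"x":-1,"y":0.74}]'
python3 -m inch '[{"yaw":-1},{"yaw":-1}]'
python3 go.py 0.5 -0.1 0.2 -117
```

```text
t 0.10 pos [ 0.1602 -0.6553  0.2367] rot [ 1.7991e+02 -1.0000e-02 -1.6627e+02] w 0.0875 F [ 1.  -0.6 -0.5]
units x -18.48 y 18.35 z 1.47 dpsi/4 12.32validation failed for argument at $[0]...
validation failed for argument at $[0]...
validation failed for argument at $[0]...
```

```bash

python3 -m inch '[{"x":-1,"y":0.74,"z":0,"yaw":0},{"x":-1,"y":0.74,"z":0,"yaw":0},{"x":-1,"y":0.74,"z":0,"yaw":0},{"x":-1,"y":0.74,"z":0,"yaw":0},{"x":-1,"y":0.74,"z":0,"yaw":0}]' 0.1 20
python3 -m inch '[{"x":0,"y":0,"z":0,"yaw":-1},{"x":0,"y":0,"z":0,"yaw":-1}]'
python3 go.py 0.5 -0.1 0.2 -117
```

```text
time_s: 0.52
tcp_pos: [0.2582, -0.5344, 0.2321]
eef_rot: [179.6, -0.2, -166.8]
contact_force: [1.1, -0.4, 0.0]
gripper_width: 0.06
time_s: 0.68
tcp_pos: [0.2614, -0.5297, 0.2319]
eef_rot: [179.5, -0.1, -158.4]
contact_force: [-0.7, 0.3, 0.4]
gripper_width: 0.0499
t 0.68 pos [ 0.2614 -0.5297  0.2319] rot [ 1.7947e+02 -7.0000e-02 -1.5841e+02] w 0.0499 F [-0.7  0.3  0.4]
units x -15.20 y 12.47 z 1.27 dpsi/4 10.35
```

```bash

python3 -m inch '[{"x":-1,"y":0.3,"z":0,"yaw":-1},{"x":-1,"y":0.3,"z":0,"yaw":-1},{"x":-1,"y":0.3,"z":0,"yaw":-1},{"x":-1,"y":0.3,"z":0,"yaw":-1},{"x":-1,"y":0.3,"z":0,"yaw":-1}]'
python3 -m inch '[{"x":-1,"y":0.3,"z":0,"yaw":-1},{"x":-1,"y":0.3,"z":0,"yaw":-1},{"x":-1,"y":0.3,"z":0,"yaw":-1},{"x":-1,"y":0.3,"z":0,"yaw":-1},{"x":-1,"y":0.3,"z":0,"yaw":-1}]' >/dev/null
python3 go.py 0.48 0.27 0.2 -117
```

```text
time_s: 1.1
tcp_pos: [0.3513, -0.4326, 0.2301]
eef_rot: [179.3, 0.1, -137.6]
contact_force: [0.1, -0.4, -0.3]
gripper_width: 0.0485
t 1.52 pos [ 0.4034 -0.3065  0.2288] rot [ 179.12    0.36 -116.6 ] w 0.0485 F [ 0.5  0.4 -0.4]
units x -21.99 y 7.59 z 1.15 dpsi/4 -0.10
```

```bash

python3 -m inch '[{"x":-1,"y":0,"z":0,"yaw":0},{"x":-1,"y":0.2,"z":0,"yaw":0},{"x":-1,"y":0.3,"z":0,"yaw":0},{"x":-1,"y":0.3,"z":0,"yaw":0},{"x":-1,"y":0.4,"z":0,"yaw":0}]' >/dev/null
python3 -m inch '[{"x":-1,"y":0.4,"z":0,"yaw":0},{"x":-1,"y":0.4,"z":0,"yaw":0},{"x":-1,"y":0.4,"z":0,"yaw":0},{"x":-1,"y":0.4,"z":0,"yaw":0},{"x":-1,"y":0.4,"z":0,"yaw":0}]' >/dev/null
python3 -m inch '[{"x":-1,"y":0.4,"z":0,"yaw":0},{"x":-1,"y":0.4,"z":0,"yaw":0},{"x":-1,"y":0.4,"z":0,"yaw":0},{"x":-1,"y":0.4,"z":0,"yaw":0},{"x":-1,"y":0.4,"z":0,"yaw":0}]' >/dev/null
python3 -m inch '[{"x":-1,"y":0.4,"z":0,"yaw":0},{"x":-1,"y":0.4,"z":0,"yaw":0},{"x":-1,"y":0.4,"z":0,"yaw":0},{"x":0,"y":0,"z":0,"yaw":0},{"x":0,"y":0,"z":0,"yaw":0}]' >/dev/null
python3 go.py 0.48 0.27 0.2 -117
python3 -c "
from h import *
snap('wrist','w1');print(r.camera_info('wrist')['pose'].round(3))"
```

```text
t 3.18 pos [0.4548 0.1964 0.2309] rot [ 178.76    0.28 -116.05] w 0.0484 F [-0.3  0.1 -0.2]
units x -3.09 y 0.39 z 1.24 dpsi/4 -0.24
[[-0.898  0.429  0.095  0.428]
 [ 0.439  0.865  0.244  0.133]
 [ 0.022  0.261 -0.965  0.377]
 [ 0.     0.     0.     1.   ]]
```

View pics/w1.png

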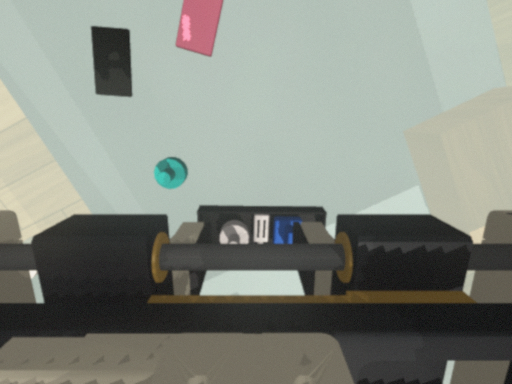

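The wrist view has the tray at (262,225), partly hidden by the gripper bar, so I'll move further along to see it clear.

```bash

python3 -m inch '[{"x":-1,"y":0.1,"z":0,"yaw":0},{"x":-1,"y":0.1,"z":0,"yaw":0},{"x":-1,"y":0.1,"z":0,"yaw":0},{"x":-1,"y":0.1,"z":0,"yaw":0},{"x":-1,"y":0.1,"z":0,"yaw":0}]' >/dev/null
python3 -m inch '[{"x":-1,"y":0.1,"z":0,"yaw":0},{"x":-1,"y":0.1,"z":0,"yaw":0},{"x":0,"y":0,"z":0,"yaw":0},{"x":0,"y":0,"z":0,"yaw":0}]' >/dev/null
python3 -c "
from h import *
p,d,i=snap('wrist','w2')"
python3 go.py 0.4445 0.2961 0.036 -117
python3 - <<'E'
from h import *
p,W=cloud('w2')
cv2.imwrite('pics/w2c.png',cv2.resize(cv2.cvtColor(p,cv2.COLOR_RGB2BGR)[:240,120:420],None,fx=2.5,fy=2.5,interpolation=cv2.INTER_CUBIC))
E
```

```text
t 4.03 pos [0.5188 0.3585 0.2309] rot [ 1.7868e+02  1.3000e-01 -1.1659e+02] w 0.0484 F [0.5 0.8 0. ]
units x 3.56 y 1.54 z 7.80 dpsi/4 -0.10
```

View pics/w2c.png

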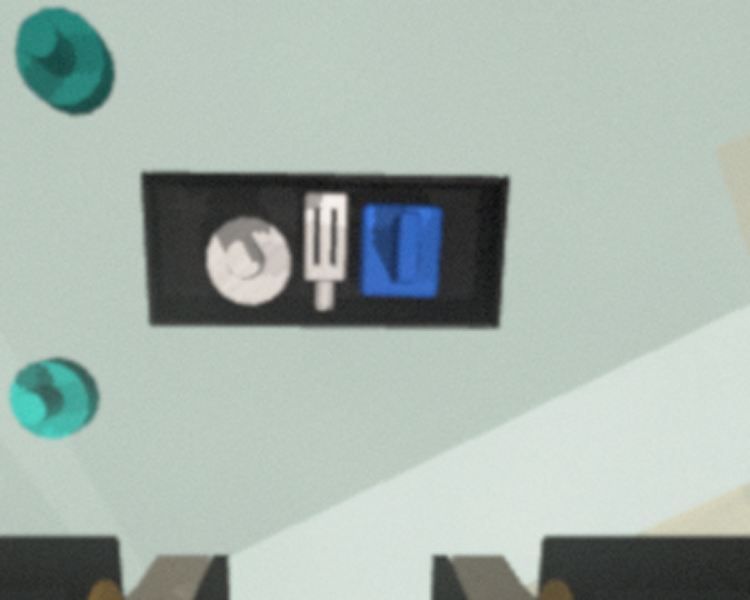

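The wrist view is clear. In the crop: weight disc (248,262), headshell (325,250) with its collar down at (325,298), guard (402,250) with its fin at (410,245). Now to measure them.

```bash
cat > meas.py <<'E'
from h import *
def rect(W,m,n):
    q=W[m]; q=q[~np.isnan(q[:,0])]
    if len(q)<8: print(n,'few');return
    rc=cv2.minAreaRect((q[:,:2]*1000).astype(np.float32)); print(n,len(q),np.round(rc[0],1),np.round(rc[1],1),'ang %.1f'%rc[2],'medz %.4f'%np.median(q[:,2]),'med',np.median(q[:,:2],axis=0).round(4))
E
python3 - <<'E'
from meas import *
p,W=cloud('w2'); Z=W[...,2]; hsv=cv2.cvtColor(p,cv2.COLOR_RGB2HSV)
v,u=np.mgrid[:384,:512]
roi=(u>170)&(u<330)&(v>60)&(v<140)
bl=(hsv[...,1]>120)&roi&(hsv[...,0]>100)
rect(W,bl&(Z>.044),'fin'); rect(W,bl&(Z>.018)&(Z<.026),'guardblock')
left=roi&(u<238)&(u>200)&~bl
rect(W,left&(Z>.044),'stub'); rect(W,left&(Z>.019)&(Z<.03)&(p.min(2)>90),'disc')
mid=roi&(u>238)&(u<262)&(p.min(2)>90)
rect(W,mid&(v>77)&(v<113)&(Z>.011),'slab'); rect(W,mid&(Z>.0),'hs all')
rect(W,roi&(p.max(2)<75)&(Z>.019)&(Z<.03),'rim')
E
```

```text
fin 256 [444.6 296.7] [28.5 10.2] ang 63.6 medz 0.0495 med [0.4449 0.2965]
guardblock 830 [444.3 296.8] [41.5 38.2] ang 63.5 medz 0.0214 med [0.4475 0.2964]
stub 171 [512.  268.6] [14.8 15. ] ang 17.7 medz 0.0496 med [0.5121 0.2685]
disc 791 [510.1 264.3] [69.7 43.8] ang 62.7 medz 0.0235 med [0.5107 0.2696]
slab 545 [474.4 275. ] [39.4 19.8] ang 61.8 medz 0.0167 med [0.4741 0.2747]
hs all 854 [476.3 281.2] [94.3 28.8] ang 63.3 medz 0.0161 med [0.4755 0.2782]
rim 1028 [476.6 281. ] [ 67.  169.2] ang 63.4 medz 0.0232 med [0.4693 0.2755]
```

```bash

python3 -m inch '[{"x":0.7,"y":0.3,"z":1,"yaw":0},{"x":0.7,"y":0.3,"z":1,"yaw":0},{"x":0.7,"y":0.3,"z":1,"yaw":0},{"x":0.7,"y":0.3,"z":1,"yaw":0},{"x":0.7,"y":0.3,"z":1,"yaw":0}]' >/dev/null
python3 -m inch '[{"x":0,"y":0,"z":0,"yaw":0},{"x":0,"y":0,"z":0,"yaw":0}]' >/dev/null
python3 go.py 0.4446 0.2967 0.037 -116.5
```

```text
t 4.62 pos [0.4405 0.287  0.1038] rot [ 178.76    0.3  -116.99] w 0.0483 F [0.7 0.8 1.9]
units x -0.42 y 0.03 z 2.67 dpsi/4 0.12
```

```bash

python3 -m inch '[{"x":-0.4,"y":0,"z":0.8,"yaw":0},{"x":0,"y":0,"z":0.8,"yaw":0},{"x":0,"y":0,"z":0.5,"yaw":0},{"x":0,"y":0,"z":0,"yaw":0}]' >/dev/null
python3 go.py 0.4446 0.2967 0.037 -116.5
```

```text
t 4.95 pos [0.4469 0.2965 0.0544] rot [ 178.88    0.74 -117.11] w 0.0479 F [ 0.9  0.1 -0. ]
units x 0.03 y 0.09 z 0.70 dpsi/4 0.15
```

```bash

python3 -m inch '[{"x":0,"y":0.1,"z":0.5,"yaw":0},{"x":0,"y":0,"z":0.15,"yaw":0},{"x":0,"y":0,"z":0,"yaw":0}]' >/dev/null
python3 go.py 0.4446 0.2967 0.037 -116.5
```

```text
t 5.20 pos [0.4468 0.2986 0.0409] rot [ 178.95    0.94 -117.14] w 0.0480 F [0.  0.3 0.3]
units x 0.11 y 0.04 z 0.16 dpsi/4 0.16
```

```bash

python3 -m inch '[{"x":0.1,"y":0.04,"z":0.14,"yaw":0},{"x":0,"y":0,"z":0,"yaw":0},{"x":0,"y":0,"z":0,"yaw":0}]' >/dev/null
python3 -m inch '[{"x":0,"y":0,"z":0,"yaw":0},{"x":0,"y":0,"z":0,"yaw":0},{"x":0,"y":0,"z":0,"yaw":0},{"x":0,"y":0,"z":0,"yaw":0},{"x":0,"y":0,"z":0,"yaw":0}]' -1 20 
python3 -m inch '[{"x":0,"y":0,"z":0,"yaw":0},{"x":0,"y":0,"z":0,"yaw":0}]' 
python3 go.py 0.4446 0.2967 0.037 -116.5
```

```text
time_s: 5.87
tcp_pos: [0.4468, 0.2983, 0.0419]
eef_rot: [179.1, 1.3, -117.1]
contact_force: [0.9, 0.3, -0.3]
gripper_width: 0.0203
time_s: 6.03
tcp_pos: [0.4468, 0.2984, 0.0419]
eef_rot: [179.1, 1.3, -117.1]
contact_force: [0.4, -0.3, -0.1]
gripper_width: 0.0097
t 6.03 pos [0.4468 0.2984 0.0419] rot [ 179.05    1.31 -117.12] w 0.0097 F [ 0.4 -0.3 -0.1]
units x 0.10 y 0.05 z 0.20 dpsi/4 0.16
```

```bash

python3 -m inch '[{"x":0,"y":0,"z":-0.4,"yaw":0},{"x":0,"y":0,"z":-0.8,"yaw":0},{"x":0,"y":0,"z":-0.8,"yaw":0},{"x":0,"y":0,"z":-0.8,"yaw":0},{"x":0,"y":0,"z":-0.8,"yaw":0}]' 
python3 -m inch '[{"x":0.5,"y":-0.3,"z":-0.5,"yaw":0},{"x":1,"y":-0.64,"z":0,"yaw":0},{"x":1,"y":-0.64,"z":0,"yaw":0},{"x":1,"y":-0.64,"z":0,"yaw":0},{"x":1,"y":-0.64,"z":0,"yaw":0}]' 
python3 -m inch '[{"x":1,"y":-0.64,"z":0,"yaw":0},{"x":1,"y":-0.64,"z":0,"yaw":0},{"x":1,"y":-0.64,"z":0,"yaw":0},{"x":1,"y":-0.64,"z":0,"yaw":0},{"x":1,"y":-0.64,"z":0,"yaw":0}]' >/dev/null
python3 -m inch '[{"x":1,"y":-0.64,"z":0,"yaw":0},{"x":1,"y":-0.64,"z":0,"yaw":0},{"x":1,"y":-0.64,"z":0,"yaw":0},{"x":1,"y":-0.64,"z":0,"yaw":0},{"x":1,"y":-0.64,"z":0,"yaw":0}]' >/dev/null
python3 go.py 0.5 -0.258 0.041 -116.5
```

```text
time_s: 6.45
tcp_pos: [0.4447, 0.2928, 0.1323]
eef_rot: [178.9, 0.7, -117.2]
contact_force: [0.1, -0.3, -0.3]
gripper_width: 0.0102
time_s: 6.87
tcp_pos: [0.4605, 0.1626, 0.1521]
eef_rot: [179.2, 1.4, -116.7]
contact_force: [0.1, -0.2, -1.1]
gripper_width: 0.0098
t 7.70 pos [ 0.4904 -0.1472  0.1524] rot [ 179.58    1.75 -116.45] w 0.0097 F [ 1.1  0.7 -0.7]
units x 3.80 y -2.32 z 4.46 dpsi/4 -0.01
```

```bash

python3 -m inch '[{"x":1,"y":-0.6,"z":0.3,"yaw":0},{"x":1,"y":-0.6,"z":0.6,"yaw":0},{"x":1,"y":-0.6,"z":0.8,"yaw":0},{"x":0.7,"y":-0.4,"z":0.8,"yaw":0},{"x":0,"y":0,"z":0.5,"yaw":0}]' 
python3 -m inch '[{"x":0,"y":0,"z":0.3,"yaw":0},{"x":0,"y":0,"z":0.2,"yaw":0},{"x":0,"y":0,"z":0,"yaw":0}]' >/dev/null
python3 go.py 0.5 -0.258 0.041 -116.5
```

```text
time_s: 8.12
tcp_pos: [0.5024, -0.2633, 0.0791]
eef_rot: [-179.8, 1.9, -116.6]
contact_force: [0.2, 0.7, -0.2]
gripper_width: 0.0098
t 8.37 pos [ 0.5004 -0.264   0.0641] rot [ 179.94    1.82 -116.76] w 0.0100 F [-0.7  0.6  0. ]
units x -0.21 y 0.12 z 0.92 dpsi/4 0.07
```

```bash

python3 -m inch '[{"x":0,"y":0,"z":0.5,"yaw":0},{"x":0,"y":0,"z":0.2,"yaw":0},{"x":0,"y":0,"z":0.15,"yaw":0},{"x":0,"y":0,"z":0,"yaw":0}]' 
python3 -m inch '[{"x":0,"y":0,"z":0.15,"yaw":0},{"x":0,"y":0,"z":0.15,"yaw":0},{"x":0,"y":0,"z":0,"yaw":0}]'
```

```text
time_s: 8.7
tcp_pos: [0.5029, -0.2615, 0.0458]
eef_rot: [-179.8, 1.9, -116.5]
contact_force: [0.2, 0.1, -0.4]
gripper_width: 0.01
time_s: 8.95
tcp_pos: [0.5049, -0.2606, 0.0407]
eef_rot: [-179.6, 1.9, -116.4]
contact_force: [0.4, -0.7, 0.3]
gripper_width: 0.0097
```

```bash

python3 -m inch '[{"x":0,"y":0,"z":0.15,"yaw":0},{"x":0,"y":0,"z":0,"yaw":0}]'
python3 -m inch '[{"x":0,"y":0,"z":0,"yaw":0},{"x":0,"y":0,"z":0,"yaw":0},{"x":0,"y":0,"z":0,"yaw":0},{"x":0,"y":0,"z":0,"yaw":0}]' 0
python3 -m inch '[{"x":0,"y":0,"z":-0.5,"yaw":0},{"x":0,"y":0,"z":-0.8,"yaw":0},{"x":0,"y":0,"z":-0.8,"yaw":0},{"x":0,"y":0,"z":-0.8,"yaw":0},{"x":0,"y":0,"z":-0.5,"yaw":0}]'
python3 go.py 0.5142 0.2704 0.037 -116.5
```

```text
time_s: 9.12
tcp_pos: [0.5059, -0.2607, 0.0396]
eef_rot: [-179.5, 1.9, -116.3]
contact_force: [-1.1, -0.0, -0.4]
gripper_width: 0.01
time_s: 9.45
tcp_pos: [0.5067, -0.2607, 0.0402]
eef_rot: [-179.3, 1.9, -116.2]
contact_force: [-0.2, 0.3, -1.0]
gripper_width: 0.0309
time_s: 9.87
tcp_pos: [0.5015, -0.2622, 0.123]
eef_rot: [-179.9, 1.8, -116.3]
contact_force: [-0.3, 0.7, 0.4]
gripper_width: 0.0436
t 9.87 pos [ 0.5015 -0.2622  0.123 ] rot [-179.92    1.8  -116.32] w 0.0436 F [-0.3  0.7  0.4]
units x -19.32 y 8.99 z 3.44 dpsi/4 -0.05
```

```bash

python3 -m inch '[{"x":-0.5,"y":0.2,"z":-0.3,"yaw":0},{"x":-1,"y":0.47,"z":0,"yaw":0},{"x":-1,"y":0.47,"z":0,"yaw":0},{"x":-1,"y":0.47,"z":0,"yaw":0},{"x":-1,"y":0.47,"z":0,"yaw":0}]' >/dev/null
python3 -m inch '[{"x":-1,"y":0.47,"z":0,"yaw":0},{"x":-1,"y":0.47,"z":0,"yaw":0},{"x":-1,"y":0.47,"z":0,"yaw":0},{"x":-1,"y":0.47,"z":0,"yaw":0},{"x":-1,"y":0.47,"z":0,"yaw":0}]' >/dev/null
python3 -m inch '[{"x":-1,"y":0.47,"z":0,"yaw":0},{"x":-1,"y":0.47,"z":0,"yaw":0},{"x":-1,"y":0.47,"z":0,"yaw":0},{"x":-1,"y":0.47,"z":0,"yaw":0},{"x":-1,"y":0.47,"z":0,"yaw":0}]' >/dev/null
python3 -m inch '[{"x":-1,"y":0.47,"z":0,"yaw":0},{"x":0,"y":0,"z":0,"yaw":0}]' >/dev/null
python3 go.py 0.5125 0.269 0.040 -116.5
```

```text
t 11.28 pos [0.513  0.183  0.1455] rot [-179.55    1.98 -116.65] w 0.0437 F [ 0.5  0.  -0.1]
units x -3.06 y 1.56 z 4.22 dpsi/4 0.04
```

```bash

python3 -m inch '[{"x":-1,"y":0.5,"z":0,"yaw":0},{"x":-1,"y":0.5,"z":0.2,"yaw":0},{"x":-0.8,"y":0.4,"z":0.8,"yaw":0},{"x":0,"y":0,"z":0.8,"yaw":0},{"x":0,"y":0,"z":0.5,"yaw":0}]' >/dev/null
python3 -m inch '[{"x":0,"y":0,"z":0,"yaw":0}]' >/dev/null
python3 go.py 0.5125 0.269 0.040 -116.5
```

```text
t 11.78 pos [0.5144 0.2695 0.0884] rot [-179.5     2.13 -116.46] w 0.0440 F [ 0.1 -0.5 -0.4]
units x 0.05 y 0.06 z 1.93 dpsi/4 -0.01
```

```bash

python3 -m inch '[{"x":0,"y":0,"z":0.6,"yaw":0},{"x":0,"y":0,"z":0.6,"yaw":0},{"x":0,"y":0,"z":0.4,"yaw":0},{"x":0,"y":0,"z":0,"yaw":0}]' >/dev/null
python3 go.py 0.5125 0.269 0.040 -116.5
```

```text
t 12.12 pos [0.516  0.2702 0.0481] rot [-179.48    2.11 -116.46] w 0.0438 F [-0.6 -0.4  0. ]
units x 0.11 y 0.10 z 0.32 dpsi/4 -0.01
```

```bash

python3 -m inch '[{"x":0.12,"y":0.12,"z":0.25,"yaw":0},{"x":0.1,"y":0.1,"z":0.1,"yaw":0},{"x":0,"y":0,"z":0,"yaw":0}]' >/dev/null
python3 go.py 0.5125 0.269 0.040 -116.5
python3 -m inch '[{"x":0,"y":0,"z":0,"yaw":0},{"x":0,"y":0,"z":0,"yaw":0},{"x":0,"y":0,"z":0,"yaw":0},{"x":0,"y":0,"z":0,"yaw":0},{"x":0,"y":0,"z":0,"yaw":0}]' -1 30 
python3 -m inch '[{"x":0,"y":0,"z":0,"yaw":0},{"x":0,"y":0,"z":0,"yaw":0}]'
```

```text
t 12.37 pos [0.509  0.2675 0.0398] rot [-179.45    2.16 -116.5 ] w 0.0436 F [-0.2  0.3  0.9]
units x -0.12 y -0.10 z -0.01 dpsi/4 0.00
time_s: 12.78
tcp_pos: [0.5099, 0.2682, 0.0424]
eef_rot: [-179.4, 2.4, -116.5]
contact_force: [0.5, -0.1, -0.8]
gripper_width: 0.0159
time_s: 12.95
tcp_pos: [0.5099, 0.2683, 0.0426]
eef_rot: [-179.4, 2.4, -116.5]
contact_force: [-0.5, -0.1, -1.1]
gripper_width: 0.0143
```

```bash

python3 -m inch '[{"x":0,"y":0,"z":-0.4,"yaw":0},{"x":0,"y":0,"z":-0.8,"yaw":0},{"x":0,"y":0,"z":-0.8,"yaw":0},{"x":0,"y":0,"z":-0.8,"yaw":0},{"x":0,"y":0,"z":-0.8,"yaw":0}]' 
python3 -m inch '[{"x":0.5,"y":-0.35,"z":-0.5,"yaw":0},{"x":1,"y":-0.69,"z":0,"yaw":0},{"x":1,"y":-0.69,"z":0,"yaw":0},{"x":1,"y":-0.69,"z":0,"yaw":0},{"x":1,"y":-0.69,"z":0,"yaw":0}]' 
python3 -m inch '[{"x":1,"y":-0.69,"z":0,"yaw":0},{"x":1,"y":-0.69,"z":0,"yaw":0},{"x":1,"y":-0.69,"z":0,"yaw":0},{"x":1,"y":-0.69,"z":0,"yaw":0},{"x":1,"y":-0.69,"z":0,"yaw":0}]' >/dev/null
python3 -m inch '[{"x":1,"y":-0.69,"z":0,"yaw":0},{"x":1,"y":-0.69,"z":0,"yaw":0},{"x":0.6,"y":-0.4,"z":0,"yaw":0},{"x":0,"y":0,"z":0,"yaw":0}]' >/dev/null
python3 go.py 0.585 -0.258 0.041 -116.5
python3 -c "
from h import *
a=snap('scene','sc1')[0];b=snap('top','top1')[0]
cv2.imwrite('pics/m1.png',np.vstack([cv2.resize(x[...,::-1][60:230,150:400] if i==0 else x[...,::-1][150:300,270:420],(500,300 if i else 290)) for i,x in enumerate((a,b))]))"
```

```text
time_s: 13.37
tcp_pos: [0.504, 0.2624, 0.1321]
eef_rot: [-179.6, 1.7, -116.5]
contact_force: [0.1, 0.5, -1.6]
gripper_width: 0.0144
time_s: 13.78
tcp_pos: [0.5261, 0.1293, 0.152]
eef_rot: [-179.3, 2.4, -116.0]
contact_force: [1.1, 0.1, -1.7]
gripper_width: 0.0145
t 14.53 pos [ 0.5591 -0.1144  0.1522] rot [-179.14    2.54 -116.08] w 0.0143 F [-0.2 -0.3 -1.6]
units x 4.70 y -3.45 z 4.45 dpsi/4 -0.10
```

View pics/m1.png

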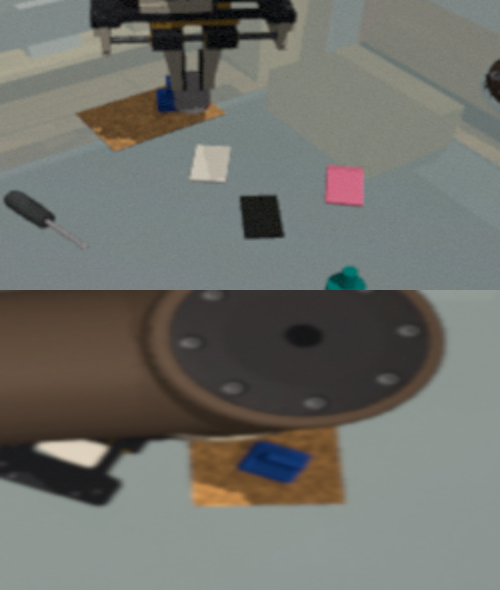

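The guard stands upright on the cork (lower panel, 275,462). The weight is held straight in the fingers, and Fz of about -1.6 N agrees with that. Continuing to the mat.

```bash

python3 -m inch '[{"x":1,"y":-0.7,"z":0,"yaw":0},{"x":1,"y":-0.7,"z":0,"yaw":0},{"x":1,"y":-0.7,"z":0.2,"yaw":0},{"x":1,"y":-0.7,"z":0.6,"yaw":0},{"x":0.5,"y":-0.4,"z":0.8,"yaw":0}]' >/dev/null
python3 -m inch '[{"x":0,"y":0,"z":0.8,"yaw":0},{"x":0,"y":0,"z":0.8,"yaw":0},{"x":0,"y":0,"z":0,"yaw":0}]' >/dev/null
python3 go.py 0.585 -0.258 0.042 -116.5
```

```text
t 15.30 pos [ 0.5887 -0.2432  0.0709] rot [-178.77    2.79 -115.46] w 0.0141 F [-0.5  0.  -3.7]
units x 0.60 y -0.12 z 1.16 dpsi/4 -0.26
```

```bash

python3 -m inch '[{"x":0.4,"y":0,"z":0.5,"yaw":0},{"x":0,"y":0,"z":0.3,"yaw":0},{"x":0,"y":0,"z":0.15,"yaw":0},{"x":0,"y":0,"z":0,"yaw":0}]' 
python3 -m inch '[{"x":0,"y":0,"z":0.15,"yaw":0},{"x":0,"y":0,"z":0,"yaw":0}]'
```

```text
time_s: 15.63
tcp_pos: [0.5869, -0.2478, 0.0487]
eef_rot: [-178.8, 2.8, -115.2]
contact_force: [0.0, 0.3, -1.5]
gripper_width: 0.0146
time_s: 15.8
tcp_pos: [0.5885, -0.2465, 0.0468]
eef_rot: [-178.6, 2.8, -115.1]
contact_force: [-0.7, -0.0, -1.5]
gripper_width: 0.0143
```

```bash

python3 -m inch '[{"x":0,"y":0,"z":0.2,"yaw":0},{"x":0,"y":0,"z":0.1,"yaw":0},{"x":0,"y":0,"z":0,"yaw":0}]' 
python3 -m inch '[{"x":0,"y":0,"z":0.15,"yaw":0},{"x":0,"y":0,"z":0,"yaw":0}]'
```

```text
time_s: 16.05
tcp_pos: [0.5905, -0.2458, 0.0416]
eef_rot: [-178.4, 2.8, -115.0]
contact_force: [-0.9, 0.5, -0.6]
gripper_width: 0.0143
time_s: 16.22
tcp_pos: [0.592, -0.2464, 0.0416]
eef_rot: [-178.2, 2.8, -114.9]
contact_force: [-1.0, 0.1, -1.5]
gripper_width: 0.0144
```

```bash

python3 -m inch '[{"x":0,"y":0,"z":0.2,"yaw":0},{"x":0,"y":0,"z":0,"yaw":0}]'
python3 -m inch '[{"x":0,"y":0,"z":0,"yaw":0},{"x":0,"y":0,"z":0,"yaw":0},{"x":0,"y":0,"z":0,"yaw":0},{"x":0,"y":0,"z":0,"yaw":0}]' 0
python3 -m inch '[{"x":0,"y":0,"z":-0.5,"yaw":0},{"x":0,"y":0,"z":-0.8,"yaw":0},{"x":0,"y":0,"z":-0.8,"yaw":0},{"x":0,"y":0,"z":-0.8,"yaw":0},{"x":0,"y":0,"z":-0.8,"yaw":0}]' >/dev/null
python3 -m inch '[{"x":-1,"y":0.5,"z":-0.5,"yaw":0},{"x":-1,"y":0.6,"z":0,"yaw":0},{"x":-1,"y":0.6,"z":0,"yaw":0},{"x":-1,"y":0.6,"z":0,"yaw":0},{"x":-1,"y":0.6,"z":0,"yaw":0}]' >/dev/null
python3 -m inch '[{"x":-1,"y":0.6,"z":0,"yaw":0},{"x":-1,"y":0.6,"z":0,"yaw":0},{"x":-1,"y":0.6,"z":0,"yaw":0},{"x":-1,"y":0.6,"z":0,"yaw":0},{"x":-1,"y":0.6,"z":0,"yaw":0}]' >/dev/null
python3 go.py 0.474 0.275 0.017 -117
python3 - <<'E'
from h import *
b=snap('top','top2')[0]
cv2.imwrite('pics/top2c.png',cv2.resize(b[...,::-1][110:300,80:410],None,fx=2.4,fy=2.4))
E
```

```text
time_s: 16.38
tcp_pos: [0.5941, -0.247, 0.0408]
eef_rot: [-177.9, 2.8, -114.8]
contact_force: [-0.6, 0.2, -1.9]
gripper_width: 0.0143
time_s: 16.72
tcp_pos: [0.595, -0.2472, 0.0409]
eef_rot: [-177.8, 2.9, -114.8]
contact_force: [-0.0, 0.1, 0.3]
gripper_width: 0.0359
t 17.97 pos [0.5593 0.0437 0.1675] rot [-177.58    2.96 -115.28] w 0.0440 F [ 1.1  0.1 -0.6]
units x -6.91 y 7.04 z 6.02 dpsi/4 -0.43
```

View pics/top2c.png

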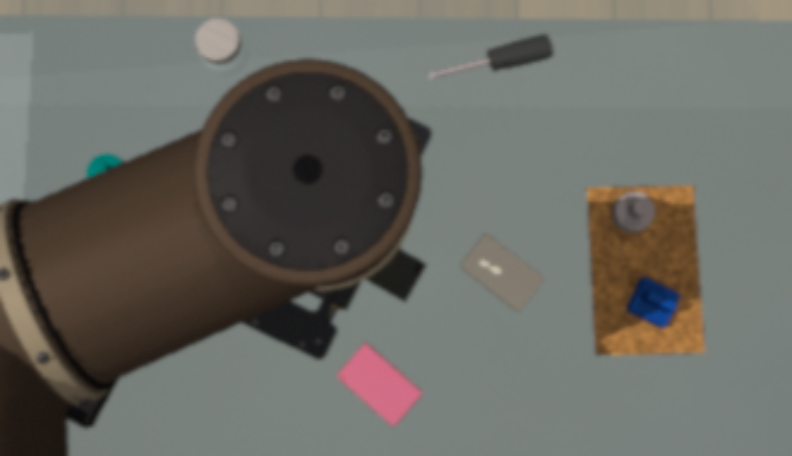

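The weight (crop 634,211) and the guard (654,302) both stand upright on the cork. Now the headshell.

```bash

python3 -m inch '[{"x":-1,"y":1,"z":0,"yaw":0.4},{"x":-1,"y":1,"z":0,"yaw":0},{"x":-1,"y":1,"z":0,"yaw":0},{"x":-1,"y":1,"z":0,"yaw":0},{"x":-1,"y":1,"z":0.5,"yaw":0}]' >/dev/null
python3 -m inch '[{"x":-1,"y":1,"z":0.8,"yaw":0},{"x":-0.7,"y":0.8,"z":0.9,"yaw":0},{"x":0,"y":0,"z":0.5,"yaw":0},{"x":0,"y":0,"z":0,"yaw":0}]' >/dev/null
python3 go.py 0.4743 0.275 0.017 -117
```

```text
t 18.77 pos [0.4855 0.2899 0.1107] rot [-177.25    3.8  -116.7 ] w 0.0439 F [-1.  -0.1 -0.4]
units x 0.73 y 0.13 z 3.75 dpsi/4 -0.07
```

```bash

python3 -m inch '[{"x":0.6,"y":0.2,"z":0.7,"yaw":0},{"x":0.3,"y":0,"z":0.8,"yaw":0},{"x":0,"y":0,"z":0.7,"yaw":0},{"x":0,"y":0,"z":0,"yaw":0}]' >/dev/null
python3 go.py 0.4743 0.275 0.017 -117
```

```text
t 19.10 pos [0.4764 0.2748 0.057 ] rot [-177.13    4.03 -116.59] w 0.0436 F [ 0.  -0.8 -0.1]
units x 0.03 y 0.08 z 1.60 dpsi/4 -0.10
```

```bash

python3 -m inch '[{"x":0.05,"y":0.15,"z":0.6,"yaw":0},{"x":0.05,"y":0,"z":0.4,"yaw":0},{"x":0,"y":0,"z":0.25,"yaw":0},{"x":0,"y":0,"z":0,"yaw":0}]' >/dev/null
python3 go.py 0.4743 0.275 0.019 -117
```

```text
t 19.43 pos [0.4774 0.2756 0.0294] rot [-177.      4.26 -116.67] w 0.0435 F [ 1.   1.1 -0.2]
units x 0.08 y 0.10 z 0.42 dpsi/4 -0.08
```

```bash

python3 -m inch '[{"x":0.1,"y":0.12,"z":0.3,"yaw":0},{"x":0,"y":0,"z":0.1,"yaw":0},{"x":0,"y":0,"z":0,"yaw":0}]' >/dev/null
python3 go.py 0.4743 0.275 0.019 -117
```

```text
t 19.68 pos [0.4758 0.2758 0.0205] rot [-176.93    4.42 -116.69] w 0.0436 F [ 0.5 -0.3 -0. ]
units x 0.06 y 0.04 z 0.06 dpsi/4 -0.08
```

```bash

python3 -m inch '[{"x":0,"y":0,"z":0.15,"yaw":0}]' >/dev/null
python3 -m inch '[{"x":0,"y":0,"z":0,"yaw":0},{"x":0,"y":0,"z":0,"yaw":0},{"x":0,"y":0,"z":0,"yaw":0},{"x":0,"y":0,"z":0,"yaw":0},{"x":0,"y":0,"z":0,"yaw":0}]' -1 15
python3 -m inch '[{"x":0,"y":0,"z":0,"yaw":0}]'
python3 -m inch '[{"x":0,"y":0,"z":-0.3,"yaw":0},{"x":0,"y":0,"z":-0.6,"yaw":0},{"x":0,"y":0,"z":-0.8,"yaw":0},{"x":0,"y":0,"z":-0.8,"yaw":0}]'
python3 go.py 0.547 0.0007 0.024 -119.7
```

```text
time_s: 20.18
tcp_pos: [0.4766, 0.277, 0.0176]
eef_rot: [-176.9, 4.5, -116.6]
contact_force: [-0.1, -0.3, 0.5]
gripper_width: 0.02
time_s: 20.27
tcp_pos: [0.4766, 0.2771, 0.0176]
eef_rot: [-176.9, 4.5, -116.6]
contact_force: [0.1, -0.2, -0.2]
gripper_width: 0.0196
time_s: 20.6
tcp_pos: [0.4691, 0.2714, 0.0783]
eef_rot: [-177.0, 4.0, -116.7]
contact_force: [0.6, -0.0, 0.2]
gripper_width: 0.0202
t 20.60 pos [0.4691 0.2714 0.0783] rot [-177.05    3.98 -116.7 ] w 0.0202 F [ 0.6 -0.   0.2]
units x 8.27 y -7.65 z 2.17 dpsi/4 -0.75
```

```bash
python3 - <<'E'
from meas import *
for f,(u0,v0) in dict(w1=(112,62)).items():
    p,W=cloud(f); m=(p.max(2)<75).astype(np.uint8); k,l=cv2.connectedComponents(m); rect(W,l==l[v0,u0],f)
p,W=cloud('top0'); m=(p.max(2)<60).astype(np.uint8); k,l=cv2.connectedComponents(m); rect(W,l==l[220,240],'top')
E
```

```text
w1 2340 [543.2   5.8] [73.4 43.1] ang 60.0 medz 0.0055 med [0.5423 0.0048]
top 534 [543.9   7. ] [73.9 42. ] ang 60.2 medz 0.0059 med [0.5433 0.0072]
```

```bash

python3 -m inch '[{"x":0.6,"y":-0.5,"z":-0.8,"yaw":0.4},{"x":0.9,"y":-0.8,"z":-0.5,"yaw":0.35},{"x":1,"y":-0.9,"z":0,"yaw":0},{"x":1,"y":-0.9,"z":0,"yaw":0},{"x":1,"y":-0.9,"z":0,"yaw":0}]' >/dev/null
python3 -m inch '[{"x":1,"y":-0.9,"z":0,"yaw":0},{"x":1,"y":-0.9,"z":0,"yaw":0},{"x":0.6,"y":-0.6,"z":0,"yaw":0},{"x":0,"y":0,"z":0,"yaw":0},{"x":0,"y":0,"z":0,"yaw":0}]' >/dev/null
python3 go.py 0.542 0.002 0.020 -119.7
```

```text
t 21.43 pos [0.5231 0.0305 0.1189] rot [-176.87    5.02 -119.45] w 0.0196 F [-0.1  0.   0.2]
units x 0.62 y -1.22 z 3.96 dpsi/4 -0.06
```

```bash

python3 -m inch '[{"x":0.3,"y":-0.5,"z":0.5,"yaw":0},{"x":0.3,"y":-0.5,"z":0.8,"yaw":0},{"x":0.2,"y":0,"z":0.8,"yaw":0},{"x":0,"y":0,"z":0.5,"yaw":0},{"x":0,"y":0,"z":0,"yaw":0}]' >/dev/null
python3 go.py 0.542 0.002 0.020 -119.7
```

```text
t 21.85 pos [0.5432 0.0061 0.0555] rot [-176.62    5.33 -119.32] w 0.0197 F [-0.2  0.2  0.4]
units x 0.17 y -0.04 z 1.42 dpsi/4 -0.10
```

```bash

python3 -m inch '[{"x":0.2,"y":0,"z":0.6,"yaw":0},{"x":0.1,"y":0,"z":0.4,"yaw":0},{"x":0,"y":0,"z":0.2,"yaw":0},{"x":0,"y":0,"z":0,"yaw":0}]' >/dev/null
python3 go.py 0.542 0.002 0.020 -119.7
```

```text
t 22.18 pos [0.5431 0.004  0.0259] rot [-176.57    5.37 -119.09] w 0.0201 F [ 0.9  0.8 -0.1]
units x 0.09 y 0.00 z 0.24 dpsi/4 -0.15
```

```bash

python3 -m inch '[{"x":0.1,"y":0,"z":0.2,"yaw":0.1},{"x":0,"y":0,"z":0.1,"yaw":0},{"x":0,"y":0,"z":0,"yaw":0}]' 
python3 -m inch '[{"x":0,"y":0,"z":0.1,"yaw":0},{"x":0,"y":0,"z":0,"yaw":0}]'
```

```text
time_s: 22.43
tcp_pos: [0.5432, 0.0029, 0.0197]
eef_rot: [-176.5, 5.4, -119.4]
contact_force: [-0.1, -1.0, -0.9]
gripper_width: 0.0198
time_s: 22.6
tcp_pos: [0.5438, 0.0032, 0.0192]
eef_rot: [-176.5, 5.5, -119.4]
contact_force: [0.4, 0.2, -0.2]
gripper_width: 0.0199
```

```bash

python3 -m inch '[{"x":0,"y":0,"z":0,"yaw":0},{"x":0,"y":0,"z":0,"yaw":0},{"x":0,"y":0,"z":0,"yaw":0},{"x":0,"y":0,"z":0,"yaw":0}]' 0
python3 -m inch '[{"x":0,"y":0,"z":-0.4,"yaw":0},{"x":0,"y":0,"z":-0.8,"yaw":0},{"x":0,"y":0,"z":-0.8,"yaw":0},{"x":0,"y":0,"z":-0.9,"yaw":0},{"x":0.5,"y":-0.3,"z":-0.9,"yaw":0}]' >/dev/null
python3 -m inch '[{"x":1,"y":-0.3,"z":-0.5,"yaw":0},{"x":1,"y":-0.3,"z":0,"yaw":0},{"x":1,"y":-0.3,"z":0,"yaw":0},{"x":1,"y":-0.3,"z":0,"yaw":0},{"x":1,"y":-0.3,"z":0,"yaw":0}]' >/dev/null
python3 go.py 0.595 -0.247 0.042 -116.5
python3 - <<'E'
from h import *
b=snap('top','top3')[0]
cv2.imwrite('pics/top3c.png',cv2.resize(b[...,::-1][160:290,80:300],None,fx=3.5,fy=3.5,interpolation=cv2.INTER_CUBIC))
E
```

```text
time_s: 22.93
tcp_pos: [0.545, 0.0038, 0.0206]
eef_rot: [-176.3, 5.6, -119.4]
contact_force: [-0.4, -0.4, 0.1]
gripper_width: 0.0405
t 23.77 pos [ 0.5065 -0.1456  0.1295] rot [-175.98    5.7  -118.83] w 0.0437 F [-0.3  0.3 -0.6]
units x 1.85 y -5.06 z 3.50 dpsi/4 0.58
```

View pics/top3c.png

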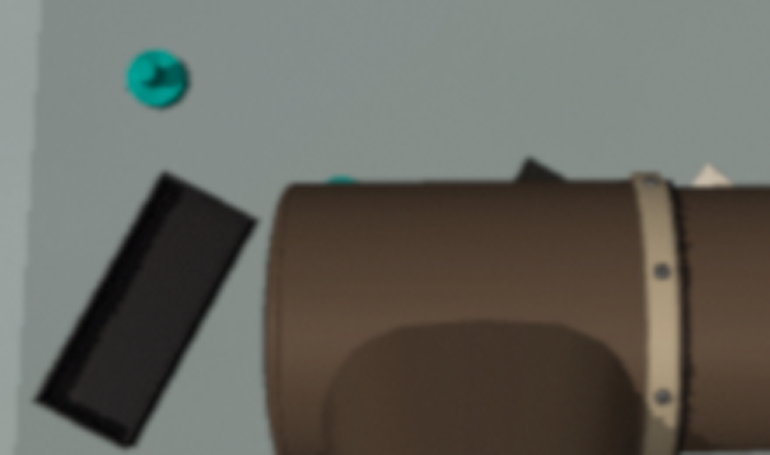

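The pad is hidden under the arm here; I'll check it from the mat. The tray (150,310) is empty. Next I'll measure the weight and guard on the mat from the earlier clear top picture, then approach.

```bash
python3 - <<'E'
from meas import *
p,W=cloud('top2'); Z=W[...,2]; v,u=np.mgrid[:384,:512]; m=(u>325)&(u<375)&(v>185)&(v<262)&(Z>.04)
rect(W,m&(v<215),'stub'); rect(W,m&(v>=215),'fin')
E
python3 -m inch '[{"x":0.5,"y":-1,"z":-0.2,"yaw":0},{"x":0.5,"y":-1,"z":0,"yaw":0},{"x":0.5,"y":-1,"z":0,"yaw":0},{"x":0.5,"y":-1,"z":0,"yaw":0},{"x":0.5,"y":-1,"z":0.3,"yaw":0}]' >/dev/null
python3 go.py 0.593 -0.248 0.042 -116.5
```

```text
stub 42 [ 596.2 -244.9] [14.7 14.1] ang 33.2 medz 0.0485 med [ 0.596  -0.2447]
fin 61 [ 505.6 -262.6] [30.1  9.8] ang 64.8 medz 0.0482 med [ 0.5053 -0.2617]
t 24.23 pos [ 0.5827 -0.2686  0.1352] rot [-175.84    5.76 -118.88] w 0.0438 F [0.3 0.3 0.4]
units x -0.92 y 0.04 z 3.73 dpsi/4 0.59
```

```bash

python3 -m inch '[{"x":-0.5,"y":0.2,"z":0.6,"yaw":0},{"x":-0.2,"y":0.1,"z":0.9,"yaw":0},{"x":0,"y":0,"z":0.6,"yaw":0},{"x":0,"y":0,"z":0,"yaw":0}]' >/dev/null
python3 go.py 0.596 -0.245 0.042 -116.5
```

```text
t 24.57 pos [ 0.5939 -0.2531  0.0841] rot [-175.67    5.73 -119.23] w 0.0439 F [-0.8  0.7  0. ]
units x -0.32 y 0.08 z 1.69 dpsi/4 0.68
```

```bash

python3 -m inch '[{"x":-0.2,"y":0.2,"z":0.7,"yaw":0},{"x":0,"y":0,"z":0.7,"yaw":0},{"x":0,"y":0,"z":0.2,"yaw":0},{"x":0,"y":0,"z":0,"yaw":0}]' >/dev/null
python3 go.py 0.596 -0.245 0.040 -116.5
```

```text
t 24.90 pos [ 0.5974 -0.2445  0.0474] rot [-175.57    5.73 -119.17] w 0.0438 F [-0.1 -0.   1.2]
units x 0.05 y 0.04 z 0.30 dpsi/4 0.67
```

```bash

python3 -m inch '[{"x":0.1,"y":0.05,"z":0.3,"yaw":0},{"x":0,"y":0,"z":0,"yaw":0}]' 
python3 -m inch '[{"x":0,"y":0,"z":0,"yaw":0},{"x":0,"y":0,"z":0,"yaw":0},{"x":0,"y":0,"z":0,"yaw":0},{"x":0,"y":0,"z":0,"yaw":0},{"x":0,"y":0,"z":0,"yaw":0}]' -1 30
python3 -m inch '[{"x":0,"y":0,"z":0,"yaw":0}]'
python3 - <<'E'
from h import *
b=snap('top','top4')[0]; a=snap('scene','sc4')[0]
cv2.imwrite('pics/m4.png',np.vstack([cv2.resize(b[...,::-1][180:290,200:400],(700,385)),cv2.resize(a[...,::-1][95:215,200:400],(360,210))] if 0 else [cv2.resize(b[...,::-1][190:270,200:390],(760,320)),cv2.resize(a[...,::-1][95:165,160:326],(760,280))]))
E
```

```text
time_s: 25.07
tcp_pos: [0.5966, -0.2459, 0.0414]
eef_rot: [-175.5, 5.8, -119.1]
contact_force: [-0.3, -0.4, -0.5]
gripper_width: 0.0435
time_s: 25.48
tcp_pos: [0.5978, -0.2468, 0.0449]
eef_rot: [-175.2, 5.8, -119.1]
contact_force: [-0.3, 0.3, -1.0]
gripper_width: 0.0162
time_s: 25.57
tcp_pos: [0.5977, -0.2468, 0.0451]
eef_rot: [-175.2, 5.8, -119.1]
contact_force: [0.6, 0.0, -1.5]
gripper_width: 0.0142
```

View pics/m4.png

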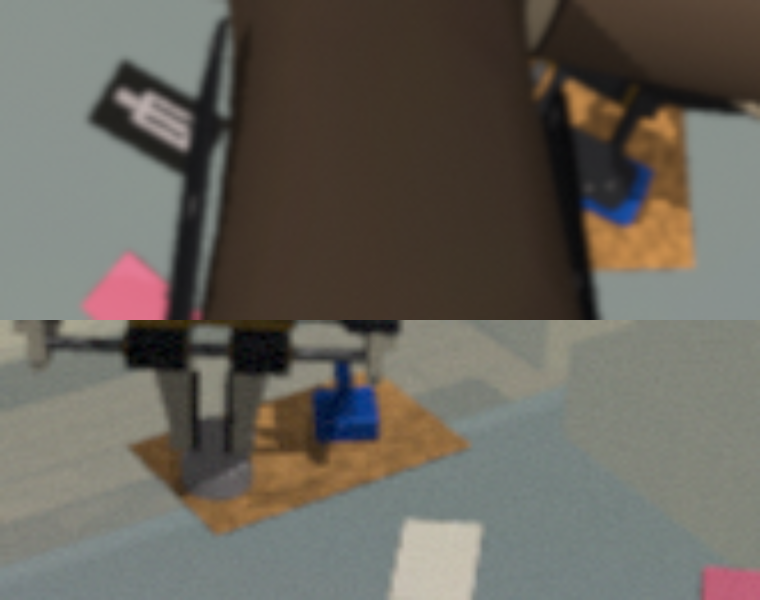

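The headshell lies flat on the black pad, aligned (upper panel, 155,115). The weight is gripped upright and the guard is standing. I'll check the headshell offset numerically before lifting.

```bash
python3 - <<'E'
from meas import *
p,W=cloud('top4'); Z=W[...,2]; v,u=np.mgrid[:384,:512]; m=(u>222)&(u<249)&(v>205)&(v<232)
w=m&(p.min(2)>95)&(Z<.03)&(Z>.006)
rect(W,w,'hs'); print(np.unique(p[w].mean(1)//20,return_counts=True))
k=w.astype(np.uint8); print('\n'.join(''.join('#' if x else '.' for x in row[220:252]) for row in k[205:233]))
E
```

```text
hs 145 [547.6   5.5] [50. 29.] ang 38.1 medz 0.0185 med [0.5466 0.0071]
(array([5., 6., 7., 8.]), array([25, 44, 48, 28]))
................................
................................
................................
................................
................................
.....................#..........
................................
..........##....................
..........###...###.............
.........############...........
..........############..........
...........#############........
.............#############......
.............##############.....
.............###############....
..............############......
...............############.....
.................##########.....
..................#########.....
....................#######.....
.......................####.....
........................###.....
................................
................................
................................
................................
................................
................................
```

```bash

python3 -m inch '[{"x":0,"y":0,"z":-0.5,"yaw":0},{"x":0,"y":0,"z":-1,"yaw":0},{"x":0,"y":0,"z":-1,"yaw":0},{"x":0,"y":0,"z":-1,"yaw":0},{"x":-0.4,"y":0.3,"z":-0.8,"yaw":0}]' 
python3 -m inch '[{"x":-1,"y":0.8,"z":0,"yaw":0},{"x":-1,"y":0.8,"z":0,"yaw":0},{"x":-1,"y":0.8,"z":0,"yaw":0},{"x":-1,"y":0.8,"z":0,"yaw":0},{"x":-1,"y":0.8,"z":0,"yaw":0}]' >/dev/null
python3 -m inch '[{"x":-1,"y":0.8,"z":0,"yaw":0},{"x":-1,"y":0.8,"z":0,"yaw":0},{"x":-1,"y":0.8,"z":0,"yaw":0},{"x":-1,"y":0.8,"z":0,"yaw":0},{"x":-1,"y":0.8,"z":0,"yaw":0}]' >/dev/null
python3 go.py 0.513 0.268 0.046 -117
```

```text
time_s: 26.08
tcp_pos: [0.5788, -0.2401, 0.1516]
eef_rot: [-175.9, 5.6, -119.3]
contact_force: [0.2, 0.1, -0.7]
gripper_width: 0.0145
t 26.92 pos [0.5272 0.0822 0.1772] rot [-174.98    6.02 -119.67] w 0.0141 F [-0.3 -0.2 -1.2]
units x -6.18 y 4.17 z 5.25 dpsi/4 0.67
```

```bash

python3 -m inch '[{"x":-1,"y":0.8,"z":0,"yaw":0},{"x":-1,"y":0.8,"z":0,"yaw":0},{"x":-1,"y":0.8,"z":0.2,"yaw":0},{"x":-1,"y":0.8,"z":0.5,"yaw":0},{"x":-1,"y":0.8,"z":0.6,"yaw":0}]' >/dev/null
python3 -m inch '[{"x":0,"y":0.1,"z":0.8,"yaw":0},{"x":0,"y":0,"z":0,"yaw":0}]' >/dev/null
python3 go.py 0.513 0.268 0.046 -117
```

```text
t 27.50 pos [0.5049 0.2586 0.1375] rot [-174.66    6.71 -119.29] w 0.0142 F [-1.  -1.2 -1.4]
units x -0.49 y -0.10 z 3.66 dpsi/4 0.57
```

```bash

python3 -m inch '[{"x":0,"y":0.2,"z":0.9,"yaw":0},{"x":0,"y":0.1,"z":0.9,"yaw":0},{"x":0,"y":0,"z":0.8,"yaw":0},{"x":0,"y":0,"z":0,"yaw":0}]' >/dev/null
python3 go.py 0.513 0.268 0.046 -117
```

```text
t 27.83 pos [0.5092 0.2674 0.0765] rot [-174.5     6.99 -119.15] w 0.0148 F [-0.2 -0.6 -2.7]
units x -0.10 y -0.12 z 1.22 dpsi/4 0.54
```

```bash

python3 -m inch '[{"x":0,"y":0,"z":0.6,"yaw":0},{"x":0,"y":0,"z":0.4,"yaw":0},{"x":0,"y":0,"z":0.1,"yaw":0},{"x":0,"y":0,"z":0,"yaw":0}]' >/dev/null
python3 go.py 0.513 0.268 0.046 -117
```

```text
t 28.17 pos [0.5156 0.2683 0.0539] rot [-174.35    7.15 -119.22] w 0.0138 F [ 0.1 -0.4 -1.1]
units x 0.06 y 0.08 z 0.32 dpsi/4 0.55
```

```bash

python3 -m inch '[{"x":0.1,"y":0.12,"z":0.3,"yaw":0},{"x":0,"y":0,"z":0.12,"yaw":0},{"x":0,"y":0,"z":0,"yaw":0}]' >/dev/null
python3 go.py 0.513 0.268 0.046 -117
```

```text
t 28.42 pos [0.5151 0.2694 0.0464] rot [-174.23    7.47 -119.2 ] w 0.0143 F [-0.1 -1.  -0.9]
units x 0.09 y 0.05 z 0.01 dpsi/4 0.55
```

```bash

python3 -m inch '[{"x":0.1,"y":0.05,"z":0.12,"yaw":0},{"x":0,"y":0,"z":0,"yaw":0}]'
python3 -m inch '[{"x":0,"y":0,"z":0,"yaw":0},{"x":0,"y":0,"z":0,"yaw":0},{"x":0,"y":0,"z":0,"yaw":0},{"x":0,"y":0,"z":0,"yaw":0}]' 0
python3 -m inch '[{"x":0,"y":0,"z":-0.5,"yaw":0},{"x":0,"y":0,"z":-1,"yaw":0},{"x":0,"y":0,"z":-1,"yaw":0},{"x":0,"y":0,"z":-1,"yaw":0},{"x":0,"y":0,"z":-1,"yaw":0}]' >/dev/null
python3 go.py 0.5055 -0.2622 0.042 -117
```

```text
time_s: 28.58
tcp_pos: [0.5165, 0.2706, 0.0469]
eef_rot: [-174.0, 7.9, -119.1]
contact_force: [0.1, -0.8, -1.6]
gripper_width: 0.0147
time_s: 28.92
tcp_pos: [0.5167, 0.2711, 0.0481]
eef_rot: [-174.0, 8.1, -119.0]
contact_force: [0.1, -0.0, -0.0]
gripper_width: 0.0357
t 29.33 pos [0.495  0.2598 0.1548] rot [-174.25    7.18 -119.13] w 0.0436 F [ 0.8  0.3 -0.6]
units x 18.04 y -10.53 z 4.51 dpsi/4 0.53
```

```bash

python3 -m inch '[{"x":0.8,"y":-0.5,"z":-0.2,"yaw":-0.5},{"x":1,"y":-0.6,"z":0,"yaw":-0.4},{"x":1,"y":-0.6,"z":0,"yaw":0},{"x":1,"y":-0.6,"z":0,"yaw":0},{"x":1,"y":-0.6,"z":0,"yaw":0}]' >/dev/null
python3 -m inch '[{"x":1,"y":-0.6,"z":0,"yaw":0},{"x":1,"y":-0.6,"z":0,"yaw":0},{"x":1,"y":-0.6,"z":0,"yaw":0},{"x":1,"y":-0.6,"z":0,"yaw":0},{"x":1,"y":-0.6,"z":0,"yaw":0}]' >/dev/null
python3 -m inch '[{"x":1,"y":-0.6,"z":0,"yaw":0},{"x":1,"y":-0.6,"z":0,"yaw":0},{"x":1,"y":-0.6,"z":0,"yaw":0},{"x":1,"y":-0.6,"z":0,"yaw":0},{"x":0.5,"y":-0.3,"z":0,"yaw":0}]' >/dev/null
python3 go.py 0.5055 -0.2622 0.042 -115.2
python3 - <<'E'
from h import *
b=snap('top','top5')[0]
cv2.imwrite('pics/top5c.png',cv2.resize(b[...,::-1][195:295,80:280],None,fx=3.8,fy=3.8,interpolation=cv2.INTER_CUBIC))
from meas import *
p,W=cloud('top5'); Z=W[...,2]; v,u=np.mgrid[:384,:512]; m=(u>100)&(u<160)&(v>205)&(v<292)
rect(W,m&(Z>.042)&(Z<.06),'stub')
E
```

```text
t 30.58 pos [ 0.5353 -0.1663  0.1436] rot [-173.52    7.57 -114.61] w 0.0437 F [0.1 0.3 0.5]
units x 3.99 y -0.51 z 4.07 dpsi/4 -0.15
stub 44 [518.9 270. ] [14.1 14.1] ang 47.7 medz 0.0500 med [0.5186 0.2695]
```

View pics/top5c.png

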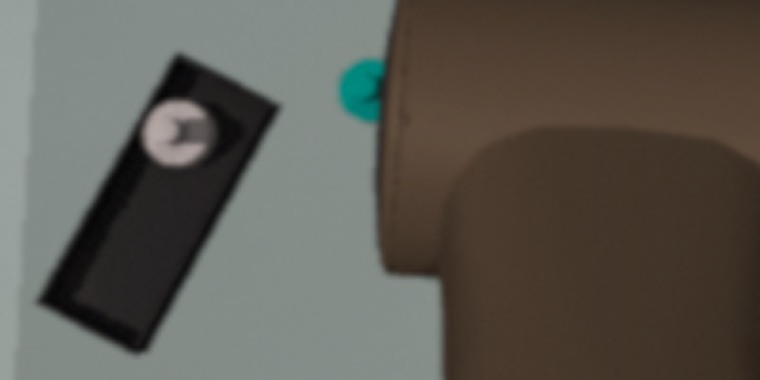

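The weight is upright in the tray (178,132), about 6.7 mm from its start and within the 15 mm limit. Now the guard.

```bash

python3 -m inch '[{"x":1,"y":0,"z":0,"yaw":0},{"x":1,"y":0,"z":0,"yaw":0},{"x":1,"y":0,"z":0.3,"yaw":0},{"x":1,"y":0,"z":0.6,"yaw":0},{"x":0.5,"y":0,"z":0.8,"yaw":0}]' >/dev/null
python3 -m inch '[{"x":0,"y":0,"z":0,"yaw":0}]' >/dev/null
python3 go.py 0.5055 -0.2622 0.042 -115.2
```

```text
t 31.13 pos [ 0.4942 -0.271   0.0843] rot [-173.5     7.57 -114.74] w 0.0440 F [-0.1  0.9 -0.5]
units x -0.51 y -0.26 z 1.69 dpsi/4 -0.12
```

```bash

python3 -m inch '[{"x":-0.25,"y":0,"z":0.6,"yaw":0},{"x":0,"y":0,"z":0.6,"yaw":0},{"x":0,"y":0,"z":0.2,"yaw":0},{"x":0,"y":0,"z":0,"yaw":0}]' >/dev/null
python3 go.py 0.5055 -0.2622 0.042 -115.2
```

```text
t 31.47 pos [ 0.5024 -0.2628  0.0502] rot [-173.59    7.54 -114.89] w 0.0437 F [ 0.5  0.3 -0.2]
units x -0.07 y -0.10 z 0.33 dpsi/4 -0.08
```

```bash

python3 -m inch '[{"x":0,"y":-0.05,"z":0.3,"yaw":0},{"x":0,"y":0,"z":0,"yaw":0}]' 
python3 -m inch '[{"x":0,"y":0,"z":0,"yaw":0},{"x":0,"y":0,"z":0,"yaw":0},{"x":0,"y":0,"z":0,"yaw":0},{"x":0,"y":0,"z":0,"yaw":0},{"x":0,"y":0,"z":0,"yaw":0}]' -1 20
python3 -m inch '[{"x":0,"y":0,"z":0,"yaw":0},{"x":0,"y":0,"z":0,"yaw":0}]'
```

```text
time_s: 31.63
tcp_pos: [0.5057, -0.2622, 0.0437]
eef_rot: [-173.5, 7.5, -114.8]
contact_force: [1.1, -0.3, -0.2]
gripper_width: 0.044
time_s: 32.05
tcp_pos: [0.5073, -0.2621, 0.0464]
eef_rot: [-173.3, 7.6, -114.7]
contact_force: [0.2, -0.3, 0.3]
gripper_width: 0.0163
time_s: 32.22
tcp_pos: [0.5071, -0.2621, 0.0469]
eef_rot: [-173.3, 7.6, -114.7]
contact_force: [-1.3, 0.6, 2.4]
gripper_width: 0.0107
```

```bash

python3 -m inch '[{"x":0,"y":0,"z":-0.5,"yaw":0},{"x":0,"y":0,"z":-1,"yaw":0},{"x":0,"y":0,"z":-1,"yaw":0},{"x":0,"y":0,"z":-1,"yaw":0},{"x":-0.4,"y":0.3,"z":-0.8,"yaw":0}]' 
python3 -m inch '[{"x":-1,"y":0.6,"z":0,"yaw":0.2},{"x":-1,"y":0.6,"z":0,"yaw":0},{"x":-1,"y":0.6,"z":0,"yaw":0},{"x":-1,"y":0.6,"z":0,"yaw":0},{"x":-1,"y":0.6,"z":0,"yaw":0}]' >/dev/null
python3 -m inch '[{"x":-1,"y":0.6,"z":0,"yaw":0},{"x":-1,"y":0.6,"z":0,"yaw":0},{"x":-1,"y":0.6,"z":0,"yaw":0},{"x":-1,"y":0.6,"z":0,"yaw":0},{"x":-1,"y":0.6,"z":0,"yaw":0}]' >/dev/null
python3 go.py 0.446 0.297 0.048 -116.4
```

```text
time_s: 32.63
tcp_pos: [0.4839, -0.2576, 0.1511]
eef_rot: [-174.0, 7.5, -114.9]
contact_force: [1.3, -0.1, -0.9]
gripper_width: 0.0098
t 33.47 pos [0.4585 0.0388 0.1758] rot [-173.34    7.9  -116.2 ] w 0.0098 F [ 1.   0.  -0.4]
units x -9.05 y 5.01 z 5.11 dpsi/4 -0.05
```

```bash

python3 -m inch '[{"x":-1,"y":0.65,"z":0,"yaw":0},{"x":-1,"y":0.65,"z":0,"yaw":0},{"x":-1,"y":0.65,"z":0,"yaw":0},{"x":-1,"y":0.65,"z":0,"yaw":0},{"x":-1,"y":0.65,"z":0,"yaw":0}]' >/dev/null
python3 -m inch '[{"x":-1,"y":0.65,"z":0,"yaw":0},{"x":-1,"y":0.65,"z":0.2,"yaw":0},{"x":-1,"y":0.65,"z":0.5,"yaw":0},{"x":-0.2,"y":0.3,"z":0.6,"yaw":0},{"x":0,"y":0,"z":0,"yaw":0}]' >/dev/null
python3 go.py 0.446 0.297 0.048 -116.4
```

```text
t 34.30 pos [0.4275 0.3044 0.1602] rot [-173.19    8.59 -115.83] w 0.0095 F [ 0.1 -0.8 -2.1]
units x -0.06 y -0.79 z 4.49 dpsi/4 -0.14
```

```bash

python3 -m inch '[{"x":0.3,"y":-0.2,"z":0.8,"yaw":0},{"x":0.3,"y":0,"z":0.9,"yaw":0},{"x":0,"y":0,"z":0.9,"yaw":0},{"x":0,"y":0,"z":0.5,"yaw":0},{"x":0,"y":0,"z":0,"yaw":0}]' >/dev/null
python3 go.py 0.446 0.297 0.048 -116.4
```

```text
t 34.72 pos [0.4399 0.2961 0.0823] rot [-173.14    8.81 -115.63] w 0.0099 F [-0.8 -1.6 -0.6]
units x -0.14 y -0.21 z 1.37 dpsi/4 -0.19
```

```bash

python3 -m inch '[{"x":0.1,"y":0,"z":0.6,"yaw":0},{"x":0,"y":0,"z":0.5,"yaw":0},{"x":0,"y":0,"z":0.1,"yaw":0},{"x":0,"y":0,"z":0,"yaw":0}]' >/dev/null
python3 go.py 0.446 0.297 0.048 -116.4
```

```text
t 35.05 pos [0.4457 0.2956 0.0548] rot [-173.05    8.9  -115.69] w 0.0098 F [ 0.1  0.6 -0.8]
units x -0.06 y 0.01 z 0.27 dpsi/4 -0.18
```

```bash

python3 -m inch '[{"x":0,"y":0.05,"z":0.25,"yaw":0},{"x":0,"y":0,"z":0.1,"yaw":0},{"x":0,"y":0,"z":0,"yaw":0}]' 
python3 -m inch '[{"x":0,"y":0,"z":0.1,"yaw":0},{"x":0,"y":0,"z":0,"yaw":0}]'
```

```text
time_s: 35.3
tcp_pos: [0.448, 0.2984, 0.0498]
eef_rot: [-172.9, 9.2, -115.7]
contact_force: [0.1, -0.5, -1.0]
gripper_width: 0.0096
time_s: 35.47
tcp_pos: [0.4496, 0.2998, 0.0497]
eef_rot: [-172.8, 9.4, -115.6]
contact_force: [0.3, -0.4, -0.5]
gripper_width: 0.0098
```

```bash

python3 -m inch '[{"x":0.15,"y":0.05,"z":0,"yaw":0},{"x":0,"y":0,"z":0,"yaw":0}]'
python3 -m inch '[{"x":0,"y":0,"z":0,"yaw":0},{"x":0,"y":0,"z":0,"yaw":0},{"x":0,"y":0,"z":0,"yaw":0},{"x":0,"y":0,"z":0,"yaw":0}]' 0
python3 -m inch '[{"x":0,"y":0,"z":-0.5,"yaw":0},{"x":0,"y":0,"z":-1,"yaw":0},{"x":0,"y":0,"z":-1,"yaw":0},{"x":0,"y":0,"z":-1,"yaw":0},{"x":0,"y":0,"z":-1,"yaw":0}]' 
python3 -m inch '[{"x":1,"y":-0.6,"z":-0.5,"yaw":0},{"x":1,"y":-0.6,"z":0,"yaw":0},{"x":1,"y":-0.6,"z":0,"yaw":0},{"x":1,"y":-0.6,"z":0,"yaw":0},{"x":1,"y":-0.6,"z":0,"yaw":0}]' >/dev/null
python3 -m inch '[{"x":1,"y":-0.6,"z":0,"yaw":0},{"x":1,"y":-0.6,"z":0,"yaw":0},{"x":1,"y":-0.6,"z":0,"yaw":0},{"x":1,"y":-0.6,"z":0,"yaw":0},{"x":1,"y":-0.6,"z":0,"yaw":0}]' >/dev/null
python3 -m inch '[{"x":1,"y":-0.6,"z":0,"yaw":0},{"x":1,"y":-0.6,"z":0,"yaw":0},{"x":1,"y":-0.6,"z":0,"yaw":0},{"x":1,"y":-0.6,"z":0,"yaw":0},{"x":1,"y":-0.6,"z":0,"yaw":0}]'
python3 - <<'E'
from meas import *
b=snap('top','top6')[0]
cv2.imwrite('pics/top6c.png',cv2.resize(b[...,::-1][105:295,80:320],None,fx=3.1,fy=3.1,interpolation=cv2.INTER_CUBIC))
p,W=cloud('top6'); Z=W[...,2]; v,u=np.mgrid[:384,:512]; m=(u>95)&(u<160)&(v>205)&(v<292)
rect(W,m&(Z>.042)&(Z<.06)&(v<247),'stub');rect(W,m&(Z>.042)&(Z<.06)&(v>=247),'fin')
h=(u>222)&(u<258)&(v>203)&(v<236)&(p.min(2)>95)&(Z<.03)&(Z>.009)
rect(W,h,'hs')
E
```

```text
time_s: 35.63
tcp_pos: [0.447, 0.2973, 0.0497]
eef_rot: [-172.8, 9.6, -115.6]
contact_force: [-0.8, -0.1, -0.9]
gripper_width: 0.0099
time_s: 35.97
tcp_pos: [0.4467, 0.2974, 0.0499]
eef_rot: [-172.8, 9.6, -115.6]
contact_force: [-0.4, 0.3, 0.1]
gripper_width: 0.031
time_s: 36.38
tcp_pos: [0.4232, 0.2835, 0.1571]
eef_rot: [-173.0, 8.8, -115.7]
contact_force: [-0.0, 0.9, -0.6]
gripper_width: 0.0439
time_s: 37.63
tcp_pos: [0.4651, -0.1609, 0.1447]
eef_rot: [-172.5, 10.0, -114.7]
contact_force: [0.8, -0.8, -0.4]
gripper_width: 0.0437
stub 46 [518.6 270.1] [14.2 14.5] ang 4.2 medz 0.0495 med [0.5185 0.269 ]
fin 65 [451.6 294. ] [30.6  9.9] ang 63.2 medz 0.0495 med [0.4512 0.2931]
hs 156 [545.7   7.2] [52.5 19.1] ang 61.8 medz 0.0184 med [0.5443 0.0035]
```

View pics/top6c.png

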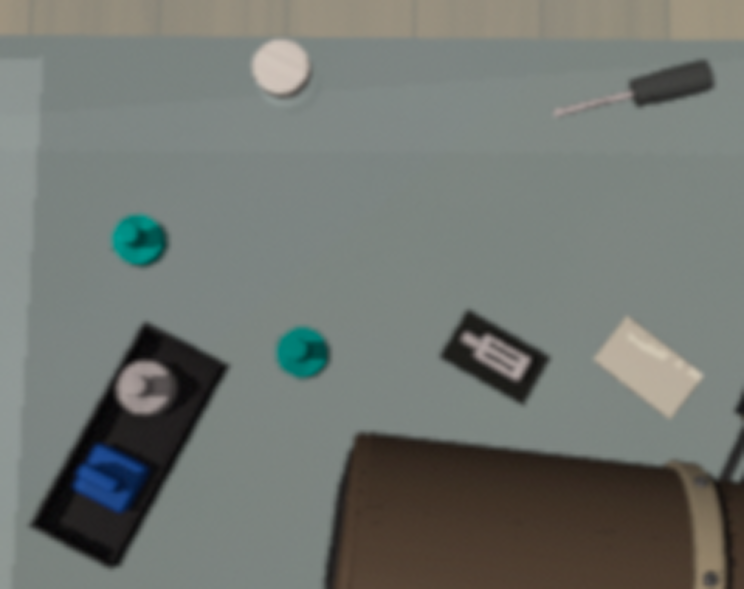

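The last picture shows the weight (145,387) and guard (112,478) upright in the tray, the headshell (497,355) flat on the middle of the black pad, and the jar and driver in place. All offsets are inside the limits, so I'm handing in.

```bash
python3 -m inch '[{"x":0,"y":0,"z":-0.3,"yaw":0},{"x":0,"y":0,"z":0,"yaw":0},{"x":0,"y":0,"z":0,"yaw":0},{"x":0,"y":0,"z":0,"yaw":0}]'; python3 -c "
from plant import r
print(r.close_job())"
```

```text
time_s: 38.02
tcp_pos: [0.4635, -0.1676, 0.1511]
eef_rot: [-172.6, 9.9, -115.2]
contact_force: [-0.5, 0.5, 0.2]
gripper_width: 0.0438
the job is handed in; nothing more can be done
None
```

The job is done and handed in at about 38 s; no verdict came back. I moved the guard and the counterweight to the cork mat, set the headshell on the black pad, then put the guard and the counterweight back in the tray.

The last top-camera check showed:

| Item | Offset | Limit | Other |
|---|---|---|---|
| Headshell | about 2 mm from the pad's centre | 12 mm | flat, about 2° off the pad's length (limit 14°) |
| Guard | about 7 mm from its start | 15 mm | upright, turned as it was to within 1° |
| Counterweight | about 7 mm from its start | 15 mm | upright |

- **Not exactly back:** the guard and the counterweight are each about 7 mm from where they stood. I left them because that is inside the limit.
- **Wrist tilt:** the tool drifted to about 12° off vertical over the run. The parts still settled flat when released.
- **Bystanders:** the jar and driver look unmoved by eye; I did not measure them. I never reached for the turquoise look-alikes.
- **Step 1:** I did not measure the headshell's position while the other two were being moved out. It was where I had measured it at the start when I gripped it.

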